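# Take the brass casting ring with the tongs and hold it over the bowl

### The arm

A 6-joint arm with a two-finger parallel gripper is mounted at the origin on a cart in front of the work surface, level with it; the furniture and walls round the work are solid. World frame = base frame: x ahead of the robot, y to its left, z up, the work surface at z = 0. Lengths are in m, angles in rad, forces in N, time in s.
With the tool pointing down it reaches from about 0.25 to 0.775 m from the base axis. Payload 4 kg.
Tool frame: the origin (TCP) lies between the finger pads; the fingertips stand 22 mm ahead of it and the grasp point (between the pads) lies 3 mm ahead of it; z points along the fingers, y is the line along which they close (so a half turn about z gives the same grasp; the last joint's range is limited). The gripper opens to 85 mm and grips with 20 to 120 N. Pads are 22 mm wide; open, the fingers measure 114 mm over their backs; the gripper's body (76 mm by 85 mm) begins 54 mm behind the grasp point. The pads swing forward as they close: fully open they stand 13 mm farther back than shut.
Start: joints at [1.136, 0.087, 1.371, -0, 1.684, -0.103], TCP at [0.179, 0.52, 0.253] pointing down, gripper open.
Joint ranges: [-3.1, 3.1], [-0.76, 2.03], [0.27, 2.55], [-1.08, 4.22], [0.17, 2.65], [-2.57, 2.57]. Speed limits (rad/s): [2.79, 2.79, 3.14, 3.14, 3.14, 3.14].

### API

Orientations are given as a unit quaternion [w, x, y, z].
In Python, from bench import monitor, cams, robot, boxes_of, trace gives the robot as it stands.
- The arm moves only by the tool drive_tool, never from a script. Its argument "targets" is a list of rows, each a list of 6 numbers: the shift along the tool's x, y, z in m, then the turn, a rotation vector about the tool's x, y, z in rad. In form: [[x, y, z, wx, wy, wz], ...]. A call has 1 to 12 rows; each row is the pose to reach, as a shift and turn from the pose commanded when the call began, along the tool's axes at that moment; what a row does not reach only later rows make up. A row lasts 1/12 s, in which the tool goes at most 41.7 mm and 7.16 degrees, less where a joint would pass 70% of its speed; a pose out of reach is approached as far as the arm can. A call with a gripper value outside its range is refused whole. "hand" is the finger opening in m, from 0 to 0.0854, set as the call begins (left out, the last holds). The fingers move at their own pace and stop on an object; the grip force is fixed at half the most. Time passes only in rows, so rows that repeat a pose let the fingers close. It gives the time, the measured TCP pose, the force, the opening and the grip force at its end, in the units of the state.
- monitor.state(): the state, without advancing time (a new reading comes with each control period).
- cams.grab_frame(name): name is "scene" or "top" or "wrist"; returns a dict with "image" (420x560x3 uint8, blue, green, red), "z_map" (420x560 float32, m along the optical axis (not along the pixel's ray), 0 where there is no reading), "fx", "fy", "cx", "cy" (pixels), "extrinsics" (4x4, takes a point from world to camera coordinates). Camera axes: x right, y down, z forward; pixel columns grow to the right and rows downward; lengths in m; the calibration is good to about 2 mm. A picture is of the moment at which its call begins.
- robot.sign_off(): hands the job in; it is judged then, once.
Trained networks look in a picture, given as the dict that the camera call returned (one of the last four; its "shot" number tells which), for a name from the list of things; names that differ only in an ending like _2 or _b are one class to them, and where a whole thing is asked for, a point or a joint stands for the part that bears it (a point fixed in the world has none). Each returns a list of dicts, best first, with "score" (0 to 1); they miss things now and then, are a little off and sometimes report something else, mostly with a low value. They report only what shows in the picture. A call takes as long as a camera call.
- boxes_of(query, picture): "location" ([x, y, z] in m, in world coordinates, good to about 4 mm: the middle of the surface that is visible of it).
- trace(query, picture): "region" (420x560 bool, what is visible of it).
The state is a dict: "clock": time; "qpos": joint angles; "joint_velocities": joint speeds; "joint_torque": joint torques, N m; "ee_pos": TCP position; "tool_rot": TCP orientation; "force": force on the tool from outside, world axes, zero at the start; "ft_torque": the same for the moment, N m; "finger_gap": opening from 0.0 (shut) to 1.0 (fully open); "finger_force": force on a finger pad.
Only numpy, scipy, OpenCV 4.12 (cv2) and the standard library are available. Lean on these libraries where they do the work, as an engineer would, in place of code of your own. Each camera call takes 0.05 s, during which the arm holds its last target. There are 200 camera calls.

### The job

Pick up the blue-gripped spring tongs, close their jaws on the brass-coloured casting ring that stands on the white firing plate, and carry the ring to the blue mixing bowl. Finish while still holding: the program ends with the ring held still and upright in the jaws, lifted clear above the rim and centred over the bowl. Touch the ring only with the tongs, never with the gripper, and leave the steel-grey ring, the bowl and the other things on the bench where they stand.

Things in the scene. Friction and masses are not known exactly. Their poses are not given: they have to be found in the camera images.
- tongs_grip (a point): Centre of the spring tongs between their two blue grips, 10 mm above their underside. The tongs lie flat, 80 g; own x points to the jaws, z up. Grips: 20 mm tall (full height), outer faces 51.6 mm apart (y) when free, 36 mm with the jaws on a ring; pinch across y at mid-length, in the 42 mm (x) between 4 mm raised end guards (62 mm over them). The steel bow ends 98 mm behind (-x).
- tongs_jaws (a point): Point midway between the two jaws, 90 mm ahead (+x) of the tongs' grip centre and as high: put it on the ring's axis before closing. Same axes as tongs_grip. Jaw plates: shallow V, 14 mm tall (3 to 17 mm above the underside), 4 mm thick, tips 105 mm ahead of the grip centre. Free, they stand 54 mm apart at the mouth, 70 mm over their outsides; they move twice as far as the grips.
- tongs_left (a joint): Angle by which each arm has closed (both move together, about hinges 85 mm behind the grip centre): 0 free and open, 0.09 with the jaws on a 30 mm ring, 0.14 at the stop, rad. Arms are sprung open: 5 N on the grips starts to close them, 7 N makes them 6 mm narrower (jaws still wide open, good for carrying), 10 N meets the ring, 20 to 25 N holds it well.
- ring_brass_center (a point): Centre of the brass-coloured casting ring, an upright cylinder 30 mm in diameter and 32 mm tall with a plaster-white top face, loose, about 40 g; z is its axis. This point is half-way up. It stands on the white plate, at one of the two places 45 mm either side of the plate's centre; the steel ring stands at the other.
- ring_steel_center (a point): Centre (half-way up) of the steel-grey casting ring of the same size, which stays where it is.
- plate: White ceramic firing plate with rows of small grey dimples, fixed, 62 (x) x 160 (y) x 10 mm tall; origin under its centre, long side along its y.
- bowl_rim (a point): Centre of the rim of the blue rubber mixing bowl, 76 mm above the worktop; the bowl is 109 mm in diameter at the rim, inner diameter about 100 mm, loose, 0.12 kg.
- green_model_center (a point): Centre of the pale green dental stone arch, 52 x 68 x 23 mm, loose, a bystander right of and behind the plate.

How it is judged:
By the outcome, as a careful person would: the job done as asked, in the order asked, and still so for the second after the job is handed in, while the arm keeps its last pose, push and grip.
It also fails if it takes over 45 s, if anything falls off the work surface, if the arm or the gripper's body presses on something with over 40 N, if the wrist force passes 120 N, or if a joint passes its speed limit or range.

## Working session

There is one attempt and no reset: what is moved stays moved. The work goes in short steps, Python scripts to look and compute and a tool call to move; the robot and the scene stay as the last step left them, time stands still between calls to the robot, and variables do not carry over. Pictures are saved under pics/ and viewed, at most 10 in all, crops included, and the job is handed in when it is done.

Besides the shell and the picture viewer there is one more tool, called as a command line: name --pt "numbers of a row" for each row, then --argument value for the rest. drive_tool: Moves the arm, as the interface text tells. Its arguments: {"type":"object","properties":{"targets":{"type":"array","items":{"type":"array","items":{"type":"number"}}},"hand":{"type":"number"}},"required":["targets"]}

```bash
mkdir -p pics
cat > h.py <<'E'
import numpy as np, cv2
from bench import monitor, cams, robot, boxes_of, trace
def world(p,mask):
    v,u=np.nonzero(mask&(p["z_map"]>0)); z=p["z_map"][v,u]
    c=np.c_[(u-p["cx"])/p["fx"]*z,(v-p["cy"])/p["fy"]*z,z]
    E=np.array(p["extrinsics"]); return (c-E[:3,3])@E[:3,:3]
E
cat > a.py <<'E'
from h import *
ims=[]
for n in ("top","scene"):
    p=cams.grab_frame(n); ims.append(p["image"])
    for q in ("tongs_grip","tongs_jaws","ring_brass_center","ring_steel_center","bowl_rim","plate","green_model_center"):
        for b in boxes_of(q,p)[:2]: print(n,q,np.round(b["location"],3),round(b["score"],2))
    cv2.imwrite(f"pics/{n}0.png",p["image"])
s=monitor.state(); print({k:np.round(v,3) for k,v in s.items()})
E
python3 a.py
```

```text
top tongs_grip [ 0.465 -0.177  0.015] 0.88
top tongs_jaws [ 0.46  -0.175  0.018] 0.72
top ring_brass_center [0.585 0.179 0.041] 0.49
top ring_steel_center [0.576 0.092 0.043] 0.48
top bowl_rim [0.547 0.378 0.047] 0.75
top plate [0.581 0.136 0.006] 0.76
top green_model_center [ 0.678 -0.054  0.014] 0.85
scene tongs_grip [ 0.444 -0.174  0.015] 0.92
scene tongs_jaws [ 0.449 -0.173  0.017] 0.59
scene ring_brass_center [0.581 0.175 0.039] 0.6
scene ring_steel_center [0.572 0.086 0.039] 0.51
scene bowl_rim [0.548 0.372 0.053] 0.96
scene plate [0.571 0.13  0.015] 0.74
scene green_model_center [ 0.673 -0.065  0.01 ] 0.75
{'clock': np.float64(0.8), 'qpos': array([ 1.136,  0.087,  1.371,  0.   ,  1.684, -0.103]), 'joint_velocities': array([-0.   ,  0.002,  0.   ,  0.001, -0.001, -0.   ]), 'joint_torque': array([-1.0000e-03, -3.5168e+01, -3.1343e+01, -0.0000e+00,  0.0000e+00,
       -0.0000e+00]), 'ee_pos': array([0.179, 0.52 , 0.253]), 'tool_rot': array([0.   , 0.165, 0.986, 0.   ]), 'force': array([0.479, 0.712, 0.14 ]), 'ft_torque': array([ 0.035,  0.039, -0.012]), 'finger_force': np.float64(0.0), 'finger_gap': np.float64(0.995)}
```

View pics/top0.png

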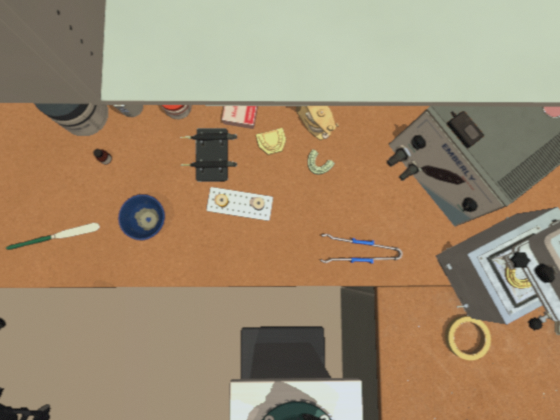

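View pics/scene0.png

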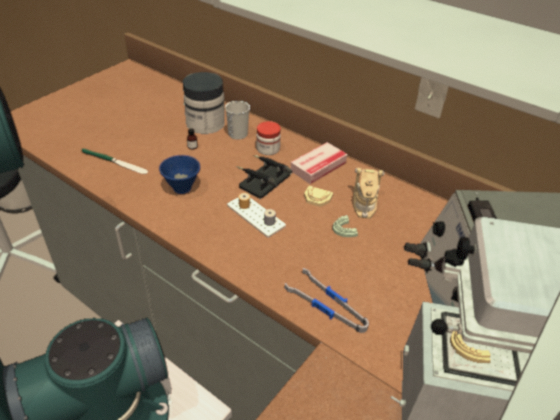

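Top view: tongs lie with the jaws at left, px (325,236) and (325,262), and the bow at right (398,253). The brass ring is the left one on the plate (221,200), the steel ring the right one (258,203), and the bowl is at (142,217). Scene view agrees. Next I measure the tongs, ring and bowl precisely.

```bash
cat > m.py <<'E'
from h import *
for n in ("top","scene"):
    p=cams.grab_frame(n); im=p["image"].astype(int)
    blue=(im[...,0]>im[...,2]+50)&(im[...,0]>110)
    r=trace("tongs_grip",p)
    if r:
        t=r[0]["region"]; t=cv2.dilate(t.astype(np.uint8),np.ones((5,5)))>0
        k,l,st,ce=cv2.connectedComponentsWithStats((blue&t).astype(np.uint8))
        for i in range(1,k):
            if st[i,4]>15:
                w=world(p,l==i); print(n,"grip",st[i,4],np.median(w,0).round(4),w.mean(0).round(4))
        w=world(p,r[0]["region"]); w=w[w[:,2]>0.003]
        m=w.mean(0)[:2]; d=np.linalg.svd(w[:,:2]-m,full_matrices=False)[2][0]
        s=(w[:,:2]-m)@d; print("tongs mean",m.round(4),"dir",d.round(3),"ext",s.min().round(4),s.max().round(4))
    for q in ("ring_brass_center","ring_steel_center","bowl_rim"):
        r=trace(q,p)
        if r:
            w=world(p,r[0]["region"]); zt=np.percentile(w[:,2],95); w=w[w[:,2]>zt-(.006 if 'ring' in q else .008)]
            print(n,q,len(w),((w.min(0)+w.max(0))/2).round(4),w.mean(0).round(4),(np.ptp(w,axis=0)).round(3))
E
python3 m.py
```

```text
top grip 70 [ 0.4846 -0.1736  0.0202] [ 0.485  -0.1725  0.0199]
top grip 69 [ 0.4403 -0.1674  0.0195] [ 0.4412 -0.1669  0.0197]
tongs mean [ 0.4651 -0.1744] dir [-0.152 -0.988] ext -0.1089 0.0954
top ring_brass_center 131 [ 0.6924 -0.0674  0.0211] [ 0.6836 -0.063   0.0192] [0.054 0.059 0.01 ]
top bowl_rim 425 [0.5424 0.3627 0.0744] [0.5429 0.3669 0.0738] [0.109 0.108 0.012]
scene grip 77 [ 0.4818 -0.1696  0.02  ] [ 0.4819 -0.17    0.0197]
scene grip 92 [ 0.4375 -0.1671  0.0199] [ 0.4373 -0.1675  0.0194]
tongs mean [ 0.4604 -0.1727] dir [-0.108 -0.994] ext -0.1043 0.0937
scene ring_brass_center 74 [0.5863 0.1783 0.0425] [0.5851 0.1782 0.0425] [0.029 0.029 0.008]
scene ring_steel_center 75 [0.5793 0.0883 0.0452] [0.5777 0.088  0.0434] [0.03  0.028 0.01 ]
scene bowl_rim 297 [0.5412 0.3621 0.0748] [0.5416 0.3645 0.0747] [0.109 0.111 0.011]
```

drive_tool --pt "-0.492 -0.559 0.1 0 0 1.361" --pt "-0.492 -0.559 0.1 0 0 1.361" --pt "-0.492 -0.559 0.1 0 0 1.361" --pt "-0.492 -0.559 0.1 0 0 1.361" --pt "-0.492 -0.559 0.1 0 0 1.361" --pt "-0.492 -0.559 0.1 0 0 1.361" --pt "-0.492 -0.559 0.1 0 0 1.361" --pt "-0.492 -0.559 0.1 0 0 1.361" --pt "-0.492 -0.559 0.1 0 0 1.361" --pt "-0.492 -0.559 0.1 0 0 1.361" --pt "-0.492 -0.559 0.1 0 0 1.361" --pt "-0.492 -0.559 0.1 0 0 1.361" --hand 0.085

```text
clock: 2.3
ee_pos: [0.3678, 0.0597, 0.187]
tool_rot: [0.001, 0.75, 0.661, 0.001]
force: [1.7, 1.0, 0.2]
finger_gap: 0.99
finger_force: 0.0
```

```bash
cat > rel.py <<'E'
# usage: rel.py x y z theta_deg : shift/turn in tool axes to reach TCP there, pointing down, tool y at theta
import sys; from h import *
from scipy.spatial.transform import Rotation as R
s=monitor.state(); q=s["tool_rot"]; r=R.from_quat(np.r_[q[1:],q[0]])
a=list(map(float,sys.argv[1:])); t=np.radians(a[3]); y=np.array([np.cos(t),np.sin(t),0]); z=np.array([0,0,-1.])
g=R.from_matrix(np.c_[np.cross(y,z),y,z])
yy=r.as_matrix()[:,1]
print("clock",round(s["clock"],2),"pos",s["ee_pos"].round(4),"theta",np.degrees(np.arctan2(yy[1],yy[0])).round(1),"q",np.round(s["qpos"],2),"F",np.round(s["force"],1),"gap",round(s["finger_gap"],3),round(s["finger_force"],1))
print("shift",r.inv().apply(np.array(a[:3])-s["ee_pos"]).round(4),"turn",(r.inv()*g).as_rotvec().round(4))
E
python3 rel.py 0.462 -0.170 0.15 -7
```

```text
clock 2.3 pos [0.3678 0.0597 0.187 ] theta -7.2 q [ 0.01 -0.3   1.85  0.    1.59  0.13] F [1.7 1.  0.2] gap 0.99 0.0
shift [-0.2161  0.1222  0.0371] turn [ 0.0019 -0.0006 -0.0036]
```

drive_tool --pt "-0.216 0.122 0.037 0 0 0" --pt "-0.216 0.122 0.037 0 0 0" --pt "-0.216 0.122 0.037 0 0 0" --pt "-0.216 0.122 0.037 0 0 0" --pt "-0.216 0.122 0.037 0 0 0" --pt "-0.216 0.122 0.037 0 0 0" --pt "-0.216 0.122 0.037 0 0 0" --pt "-0.216 0.122 0.037 0 0 0" --pt "-0.216 0.122 0.037 0 0 0" --pt "-0.216 0.122 0.037 0 0 0"

```text
clock: 3.13
ee_pos: [0.4621, -0.1665, 0.1501]
tool_rot: [-0.0, 0.749, 0.663, 0.0]
force: [-0.2, -0.2, 0.2]
finger_gap: 0.996
finger_force: 0.0
```

```bash
cat > w.py <<'E'
from h import *
p=cams.grab_frame("wrist"); im=p["image"].astype(int); cv2.imwrite("pics/w1.png",p["image"])
w=world(p,(im[...,0]>im[...,2]+50)&(im[...,0]>90))
l,c=[None]*2
w=w[(w[:,2]<.03)&(w[:,2]>.016)].astype(np.float32)
_,lab,c=cv2.kmeans(w,2,None,(3,50,1e-4),5,cv2.KMEANS_PP_CENTERS)
for i in (0,1):
    v=w[lab[:,0]==i]; m=v.mean(0); print(len(v),((v.min(0)+v.max(0))/2).round(4),m.round(4),np.ptp(v,axis=0).round(4))
E
python3 w.py; python3 rel.py 0.462 -0.170 0.15 -7
```

```text
666 [ 0.4389 -0.1657  0.0197] [ 0.4405 -0.165   0.02  ] [0.013  0.0528 0.0046]
685 [ 0.4864 -0.1694  0.0199] [ 0.4848 -0.168   0.02  ] [0.0163 0.0527 0.0042]
clock 3.18 pos [ 0.4622 -0.1663  0.1503] theta -6.9 q [-0.46  0.    1.67  0.    1.47 -0.34] F [0.4 0.6 0.9] gap 0.996 0.0
shift [-0.0037  0.0002  0.0003] turn [ 0.0008 -0.0002  0.0018]
```

View pics/w1.png

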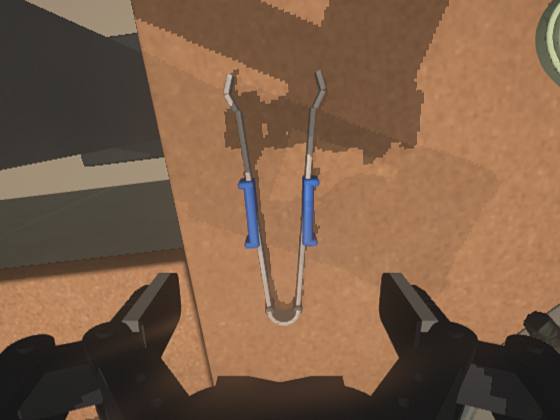

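The wrist view shows the tongs centred between the fingers: grips at px (251,212) and (310,212), jaws at (229,87) and (321,85), bow at (284,317). They are tilted about 2° from the tool. Descending with that correction.

drive_tool --pt "0.0005 0 0.03 0 0 -0.037" --pt "0.0005 0 0.06 0 0 -0.037" --pt "0.0005 0 0.085 0 0 -0.037" --pt "0.0005 0 0.105 0 0 -0.037" --pt "0.0005 0 0.115 0 0 -0.037" --pt "0.0005 0 0.121 0 0 -0.037" --pt "0.0005 0 0.124 0 0 -0.037" --pt "0.0005 0 0.124 0 0 -0.037" --pt "0.0005 0 0.124 0 0 -0.037"

```text
clock: 3.93
ee_pos: [0.4634, -0.1673, 0.0272]
tool_rot: [0.001, 0.736, 0.677, 0.001]
force: [0.3, -0.6, 0.6]
finger_gap: 0.992
finger_force: 0.0
```

drive_tool --pt "0 0 0 0 0 0" --pt "0 0 0 0 0 0" --pt "0 0 0 0 0 0" --pt "0 0 0 0 0 0" --pt "0 0 0 0 0 0" --pt "0 0 0 0 0 0" --pt "0 0 0 0 0 0" --pt "0 0 0 0 0 0" --hand 0.046

```text
clock: 4.6
ee_pos: [0.4633, -0.1675, 0.0271]
tool_rot: [0.001, 0.737, 0.676, 0.001]
force: [-1.0, -0.2, 4.3]
finger_gap: 0.543
finger_force: 7.7
```

drive_tool --pt "0 0 -0.01 0 0 0" --pt "0 0 -0.025 0 0 0" --pt "0 0 -0.045 0 0 0" --pt "0 0 -0.065 0 0 0" --pt "0 0 -0.085 0 0 0" --pt "0 0 -0.095 0 0 0" --pt "0 0 -0.1 0 0 0" --pt "0 0 -0.1 0 0 0"

```text
clock: 5.27
ee_pos: [0.4629, -0.1674, 0.1268]
tool_rot: [0.001, 0.737, 0.676, 0.0]
force: [-0.1, -0.1, -1.6]
finger_gap: 0.543
finger_force: 6.1
```

```bash
cat > w2.py <<'E'
from h import *
import sys
p=cams.grab_frame("wrist"); cv2.imwrite("pics/%s.png"%sys.argv[1],p["image"])
s=monitor.state(); im=p["image"].astype(int)
# tongs points in tool frame
from scipy.spatial.transform import Rotation as R
q=s["tool_rot"]; r=R.from_quat(np.r_[q[1:],q[0]])
z=p["z_map"]; m=trace("tongs_jaws",p)
if m:
    print(m[0]["score"]); t=r.inv().apply(world(p,m[0]["region"])-s["ee_pos"])
    for lo in np.arange(-.11,.11,.02):
        k=t[(t[:,0]>=lo)&(t[:,0]<lo+.02)]
        if len(k)>5: print("x %.2f"%lo,len(k),"y",k[:,1].min().round(4),k[:,1].max().round(4),"z",np.percentile(k[:,2],[5,25,50,95]).round(4))
E
python3 w2.py w2; python3 rel.py 0.497 0.162 0.127 -80
```

```text
0.75
x -0.07 14 y -0.0111 0.0133 z [0.0154 0.0188 0.0193 0.0221]
x -0.05 671 y -0.0159 0.0184 z [0.008  0.0087 0.0093 0.0197]
x -0.03 2076 y -0.0499 0.0473 z [0.0051 0.0058 0.0065 0.018 ]
x -0.01 1890 y -0.0382 0.0423 z [0.005  0.0056 0.0062 0.0171]
x 0.01 2562 y -0.029 0.0319 z [0.005  0.0057 0.0065 0.0191]
x 0.03 1357 y -0.0417 0.0238 z [0.0078 0.0084 0.009  0.019 ]
x 0.05 1511 y -0.0415 0.0251 z [0.0077 0.0084 0.009  0.0183]
x 0.07 1869 y -0.0433 0.0477 z [0.0076 0.0084 0.009  0.0189]
x 0.09 1282 y -0.0531 0.0583 z [0.0076 0.0084 0.0092 0.0192]
clock 5.37 pos [ 0.4618 -0.1668  0.1246] theta -4.9 q [-0.46  0.02  1.7   0.    1.42 -0.38] F [-0.3  0.4 -1.1] gap 0.542 6.1
shift [ 0.3306  0.0072 -0.0021] turn [-2.1000e-03  5.0000e-04  1.3112e+00]
```

View pics/w2.png

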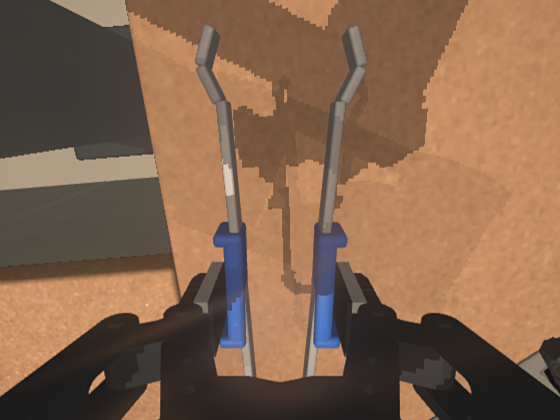

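The tongs hang level and centred in the fingers: grips around px (233,285) and (328,285), jaw tips at (208,30) and (353,30). Carrying on to above the ring.

drive_tool --pt "0.01 0 0 0 0 0.04" --pt "0.03 0 0 0 0 0.11" --pt "0.055 0.001 -0.001 0 0 0.2" --pt "0.08 0.002 -0.002 0 0 0.3" --pt "0.105 0.002 -0.002 0 0 0.4" --pt "0.13 0.003 -0.002 0 0 0.5" --pt "0.155 0.003 -0.002 0 0 0.6" --pt "0.18 0.004 -0.002 0 0 0.7" --pt "0.205 0.004 -0.002 0 0 0.8" --pt "0.23 0.005 -0.002 0 0 0.9" --pt "0.255 0.006 -0.002 0 0 1.0" --pt "0.275 0.006 -0.002 0 0 1.08"

```text
clock: 6.37
ee_pos: [0.4907, 0.1081, 0.1258]
tool_rot: [-0.0, 0.98, 0.2, -0.002]
force: [0.5, -0.3, -0.4]
finger_gap: 0.543
finger_force: 6.1
```

```bash
python3 rel.py 0.497 0.162 0.127 -80
```

```text
clock 6.37 pos [0.4907 0.1081 0.1258] theta -67.0 q [0.1  0.05 1.67 0.   1.43 1.27] F [ 0.5 -0.3 -0.4] gap 0.543 6.1
shift [ 0.0269 -0.0472 -0.0012] turn [-0.0012  0.0033  0.2274]
```

drive_tool --pt "0.008 -0.014 0 0 0 0.07" --pt "0.016 -0.028 0 0 0 0.14" --pt "0.022 -0.039 0 0 0 0.19" --pt "0.026 -0.045 -0.001 0 0 0.22" --pt "0.027 -0.047 -0.001 0 0 0.227" --pt "0.027 -0.047 -0.001 0 0 0.227" --pt "0.027 -0.047 -0.001 0 0 0.227"

```text
clock: 6.95
ee_pos: [0.4974, 0.1598, 0.1276]
tool_rot: [0.0, 0.996, 0.09, -0.001]
force: [0.0, -0.2, -0.8]
finger_gap: 0.541
finger_force: 6.1
```

```bash
cat > w3.py <<'E'
from h import *
import sys
p=cams.grab_frame("wrist"); cv2.imwrite("pics/%s.png"%sys.argv[1],p["image"])
for q in ("ring_brass_center","ring_steel_center"):
    for r in trace(q,p)[:1]:
        w=world(p,r["region"]); w=w[(w[:,2]>.038)&(w[:,2]<.05)]
        if len(w): print(q,r["score"],len(w),((w.min(0)+w.max(0))/2).round(4),np.ptp(w,axis=0).round(4))
    for b in boxes_of(q,p)[:1]: print(b["location"],b["score"])
E
python3 w3.py w3; python3 rel.py 0.497 0.162 0.127 -80
```

```text
ring_brass_center 0.88 2279 [0.5874 0.1802 0.042 ] [0.0294 0.0294 0.0072]
[0.5873, 0.1763, 0.0381] 0.64
ring_steel_center 0.7 2142 [0.5795 0.0905 0.0414] [0.0291 0.0292 0.0068]
[0.5783, 0.094, 0.0445] 0.79
clock 7.2 pos [0.498  0.1597 0.1287] theta -79.8 q [ 0.2   0.09  1.62 -0.    1.43  1.59] F [ 0.3 -0.4 -0.7] gap 0.536 6.1
shift [-0.0005 -0.0024  0.0017] turn [0.     0.0001 0.0036]
```

View pics/w3.png

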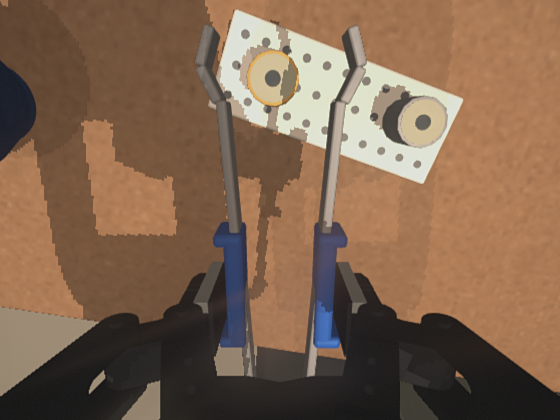

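Wrist view: brass ring top at px (273,78), jaws either side at (207,60) and (355,60), steel ring outside them at (422,122). Shifting about 5 mm to the left and descending to just above the ring.

drive_tool --pt "0.0005 -0.0025 0.01 0 0 0" --pt "0.0015 -0.0045 0.025 0 0 0" --pt "0.0015 -0.0045 0.04 0 0 0" --pt "0.0015 -0.0045 0.049 0 0 0" --pt "0.0015 -0.0045 0.052 0 0 0" --pt "0.0015 -0.0045 0.052 0 0 0" --pt "0.0015 -0.0045 0.052 0 0 0"

```text
clock: 7.78
ee_pos: [0.4989, 0.165, 0.077]
tool_rot: [-0.0, 0.996, 0.089, 0.0]
force: [-0.6, -0.5, -0.1]
finger_gap: 0.544
finger_force: 6.1
```

```bash
python3 w3.py w4; python3 rel.py 0.4988 0.1646 0.042 -80
```

```text
ring_brass_center 0.74 3969 [0.5873 0.1801 0.0423] [0.0293 0.0293 0.005 ]
[0.588, 0.1799, 0.0399] 0.6
ring_steel_center 0.88 3752 [0.5795 0.0905 0.0413] [0.0292 0.0302 0.0066]
[0.577, 0.097, 0.0462] 0.94
clock 8.03 pos [0.4992 0.1651 0.0777] theta -79.8 q [0.21 0.14 1.68 0.   1.33 1.6 ] F [ 0.1  0.7 -1.3] gap 0.543 6.1
shift [-0.0006  0.0004  0.0357] turn [-0.0002 -0.0018  0.0042]
```

View pics/w4.png

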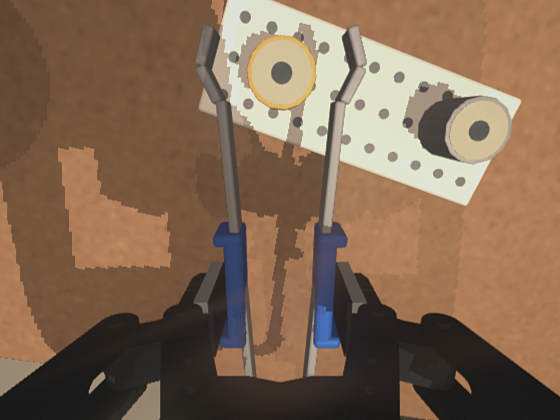

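The ring is centred laterally between the jaws, at px (281,72). I'll check the jaw plates' forward position in tool coordinates.

```bash
cat > j.py <<'E'
from h import *
from scipy.spatial.transform import Rotation as R
p=cams.grab_frame("wrist"); s=monitor.state(); q=s["tool_rot"]; r=R.from_quat(np.r_[q[1:],q[0]])
H,W=p["z_map"].shape
t=np.full((H,W,3),np.nan); m=p["z_map"]>0
t[m]=r.inv().apply(world(p,np.ones((H,W),bool))-s["ee_pos"])
for v in (25,30,35,45,55,65,68,75,85,95,103,110,230,340):
    a=t[v,190:370]; k=(a[:,2]<.022)
    u=np.arange(190,370)[k]; a=a[k]
    L=a[a[:,1]<0]; Q=a[a[:,1]>0]
    f=lambda b:(b.mean(0).round(4), b[:,1].min().round(4), b[:,1].max().round(4)) if len(b) else None
    print(v,f(L),f(Q))
E
python3 j.py
```

```text
25 (array([ 0.1025, -0.0252,  0.0098]), np.float64(-0.0258), np.float64(-0.0247)) (array([0.1026, 0.026 , 0.01  ]), np.float64(0.026), np.float64(0.026))
30 (array([ 0.101 , -0.0245,  0.0097]), np.float64(-0.0269), np.float64(-0.0226)) (array([0.1009, 0.0253, 0.0097]), np.float64(0.0234), np.float64(0.0277))
35 (array([ 0.0998, -0.0243,  0.0117]), np.float64(-0.0272), np.float64(-0.0227)) (array([0.0997, 0.0252, 0.0113]), np.float64(0.0234), np.float64(0.0279))
45 (array([ 0.0966, -0.0252,  0.0117]), np.float64(-0.0281), np.float64(-0.0236)) (array([0.0966, 0.026 , 0.0118]), np.float64(0.0243), np.float64(0.0288))
55 (array([ 0.0934, -0.0265,  0.0117]), np.float64(-0.0292), np.float64(-0.0248)) (array([0.0934, 0.0269, 0.0121]), np.float64(0.0253), np.float64(0.03))
65 (array([ 0.0903, -0.0272,  0.0133]), np.float64(-0.0294), np.float64(-0.0259)) (array([0.0903, 0.0277, 0.0134]), np.float64(0.0264), np.float64(0.03))
68 (array([ 0.0891, -0.0272,  0.0121]), np.float64(-0.0292), np.float64(-0.0259)) (array([0.0892, 0.0278, 0.0129]), np.float64(0.0268), np.float64(0.0296))
75 (array([ 0.
[... 381 characters left out ...]
rray([0.0799, 0.024 , 0.0117]), np.float64(0.0223), np.float64(0.0268))
103 (array([ 0.0771, -0.0216,  0.0114]), np.float64(-0.0246), np.float64(-0.0195)) (array([0.0771, 0.0223, 0.0112]), np.float64(0.0201), np.float64(0.0256))
110 (array([ 0.0746, -0.0209,  0.0112]), np.float64(-0.0235), np.float64(-0.0195)) (array([0.0746, 0.0213, 0.0116]), np.float64(0.02), np.float64(0.0239))
230 (array([ 0.0273, -0.0203,  0.0123]), np.float64(-0.0263), np.float64(-0.0154)) (array([0.0271, 0.0203, 0.0128]), np.float64(0.0153), np.float64(0.0264))
340 (array([-0.0071, -0.0204, -0.013 ]), np.float64(-0.0264), np.float64(-0.0134)) (array([-0.0076,  0.0201, -0.0124]), np.float64(0.0129), np.float64(0.0263))
```

drive_tool --pt "0 0 0.006 0 0 0" --pt "0 0 0.014 0 0 0" --pt "0 0 0.022 0 0 0" --pt "0 0 0.029 0 0 0" --pt "0 0 0.033 0 0 0" --pt "0 0 0.035 0 0 0" --pt "0 0 0.035 0 0 0" --pt "0 0 0.035 0 0 0"

```text
clock: 8.75
ee_pos: [0.4987, 0.165, 0.0417]
tool_rot: [-0.0, 0.996, 0.089, -0.0]
force: [-0.3, 1.3, -0.4]
finger_gap: 0.54
finger_force: 6.1
```

drive_tool --pt "0 0 0 0 0 0" --pt "0 0 0 0 0 0" --pt "0 0 0 0 0 0" --pt "0 0 0 0 0 0" --pt "0 0 0 0 0 0" --pt "0 0 0 0 0 0" --hand 0.038

```text
clock: 9.25
ee_pos: [0.4987, 0.165, 0.0419]
tool_rot: [-0.0, 0.996, 0.089, 0.0]
force: [0.1, 0.4, 0.4]
finger_gap: 0.451
finger_force: 10.3
```

drive_tool --pt "0 0 0 0 0 0" --pt "0 0 0 0 0 0" --pt "0 0 0 0 0 0" --pt "0 0 0 0 0 0" --pt "0 0 0 0 0 0" --pt "0 0 0 0 0 0" --hand 0.034

```text
clock: 9.75
ee_pos: [0.4987, 0.1649, 0.0418]
tool_rot: [-0.0, 0.996, 0.089, 0.0]
force: [-0.3, -0.3, -0.8]
finger_gap: 0.404
finger_force: 39.9
```

drive_tool --pt "0 0 0 0 0 0" --pt "0 0 0 0 0 0" --pt "0 0 0 0 0 0" --hand 0.035

```text
clock: 10.0
ee_pos: [0.4987, 0.165, 0.0418]
tool_rot: [-0.0, 0.996, 0.089, 0.0]
force: [-1.1, 0.1, -0.9]
finger_gap: 0.41
finger_force: 33.0
```

drive_tool --pt "0 0 -0.004 0 0 0" --pt "0 0 -0.012 0 0 0" --pt "0 0 -0.024 0 0 0" --pt "0 0 -0.038 0 0 0" --pt "0 0 -0.054 0 0 0" --pt "0 0 -0.07 0 0 0" --pt "0 0 -0.084 0 0 0" --pt "0 0 -0.094 0 0 0" --pt "0 0 -0.1 0 0 0" --pt "0 0 -0.1 0 0 0"

```text
clock: 10.83
ee_pos: [0.4997, 0.1652, 0.1441]
tool_rot: [-0.0, 0.996, 0.089, 0.002]
force: [-0.4, 0.9, -0.9]
finger_gap: 0.409
finger_force: 33.0
```

```bash
cat > k.py <<'E'
from h import *
import sys
p=cams.grab_frame("wrist"); cv2.imwrite("pics/%s.png"%sys.argv[1],p["image"])
for r in trace("ring_brass_center",p)[:1]:
    w=world(p,r["region"]); zt=np.percentile(w[:,2],80); w=w[abs(w[:,2]-zt)<.006]
    print("brass",r["score"],len(w),((w.min(0)+w.max(0))/2).round(4),np.ptp(w,axis=0).round(4),zt)
    A=np.c_[w[:,:2],np.ones(len(w))]; print("tilt",np.linalg.lstsq(A,w[:,2],rcond=None)[0][:2].round(3))
b=cams.grab_frame("top")
for r in trace("bowl_rim",b)[:1]:
    w=world(b,r["region"]); w=w[w[:,2]>.066]; print("bowl",((w.min(0)+w.max(0))/2).round(4),np.ptp(w,axis=0).round(3))
E
python3 k.py w5; python3 rel.py 0.4685 0.3105 0.16 -55
```

```text
brass 0.79 6610 [0.5883 0.1807 0.1421] [0.0293 0.0291 0.0073] 0.14400871149951816
tilt [-0.004 -0.001]
bowl [0.5435 0.3213 0.2698] [0.107 0.191 0.408]
clock 11.03 pos [0.498  0.1648 0.1406] theta -79.8 q [0.21 0.08 1.6  0.   1.46 1.6 ] F [ 0.4 -0.6 -2. ] gap 0.412 33.0
shift [-0.0031 -0.1486 -0.0194] turn [-0.0006  0.0022 -0.4321]
```

View pics/w5.png

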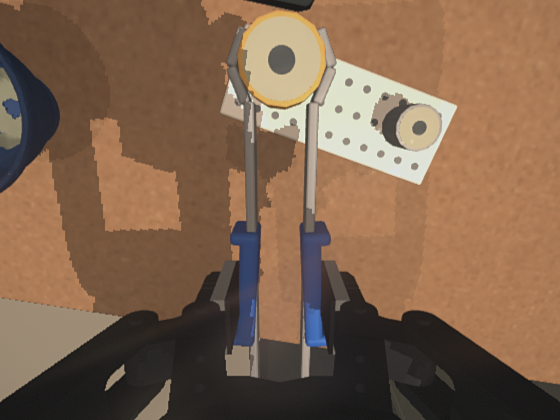

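The ring is held upright between both jaws, at px (282,60), and is clear of the plate. The steel ring is unmoved. Carrying it to the bowl.

drive_tool --pt "0 -0.003 -0.002 0 0 -0.01" --pt "0 -0.01 -0.006 0 0 -0.03" --pt "0 -0.022 -0.01 0 0 -0.065" --pt "-0.001 -0.037 -0.014 0 0 -0.11" --pt "-0.001 -0.053 -0.018 0 0 -0.155" --pt "-0.002 -0.069 -0.019 0 0 -0.2" --pt "-0.002 -0.085 -0.019 0 0 -0.25" --pt "-0.002 -0.101 -0.019 0 0 -0.295" --pt "-0.003 -0.116 -0.019 0 0 -0.34" --pt "-0.003 -0.13 -0.019 0 0 -0.38" --pt "-0.003 -0.14 -0.019 0 0 -0.41" --pt "-0.003 -0.146 -0.019 0 0 -0.425"

```text
clock: 12.03
ee_pos: [0.4693, 0.3099, 0.1609]
tool_rot: [-0.0, 0.954, 0.299, 0.0]
force: [0.6, -0.5, -1.3]
finger_gap: 0.413
finger_force: 33.0
```

drive_tool --pt "0 -0.002 0 0 0 -0.006" --pt "0 -0.002 0 0 0 -0.006" --pt "0 -0.002 0 0 0 -0.006" --pt "0 -0.002 0 0 0 -0.006"

```text
clock: 12.37
ee_pos: [0.4688, 0.3091, 0.1608]
tool_rot: [0.0, 0.954, 0.3, -0.0]
force: [0.1, 0.4, -0.4]
finger_gap: 0.413
finger_force: 33.0
```

```bash
cat >> k.py <<'E'
cv2.imwrite("pics/top9.png",b["image"])
m=trace("bowl_rim",p)
for r in m[:1]:
    w=world(p,r["region"]); w=w[(w[:,2]>.066)&(w[:,2]<.085)]; print("bowl wrist",len(w),((w.min(0)+w.max(0))/2).round(4),np.ptp(w,axis=0).round(3))
    if len(w)>50:
        A=np.c_[2*w[:,:2],np.ones(len(w))]; c=np.linalg.lstsq(A,(w[:,:2]**2).sum(1),rcond=None)[0]; print("circle",c[:2].round(4),np.sqrt(c[2]+c[:2]@c[:2]).round(4))
E
python3 k.py w6; python3 rel.py 0.4683 0.3109 0.16 -55
```

```text
brass 0.74 6728 [0.5431 0.36   0.1585] [0.0295 0.0297 0.0074] 0.1603285340173813
tilt [-0.009 -0.007]
bowl [0.5573 0.3271 0.2594] [0.079 0.121 0.387]
bowl wrist 7409 [0.5411 0.3644 0.0725] [0.109 0.109 0.013]
circle [0.5413 0.3639] 0.0496
clock 12.62 pos [0.4688 0.3093 0.1608] theta -55.1 q [ 0.48  0.15  1.49 -0.    1.51  1.44] F [ 0.3 -0.  -1.6] gap 0.413 33.0
shift [ 0.0005 -0.0016  0.0008] turn [ 0.     -0.0001 -0.0018]
```

View pics/w6.png

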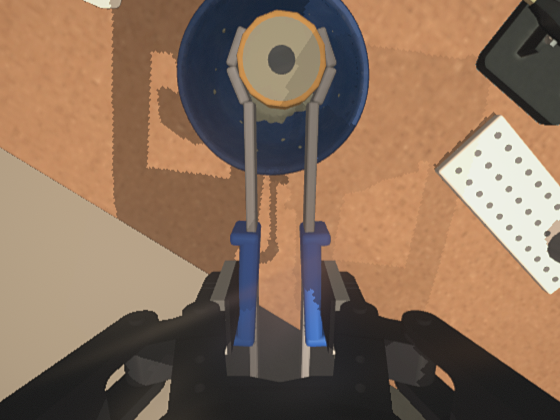

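The ring is held over the bowl at px (282,60), about 4 mm off centre. One small correction, settle, then hand in.

drive_tool --pt "0 -0.002 0 0 0 0" --pt "0 -0.004 0 0 0 0" --pt "0 -0.004 0 0 0 0" --pt "0 -0.004 0 0 0 0" --pt "0 -0.004 0 0 0 0" --pt "0 -0.004 0 0 0 0" --pt "0 -0.004 0 0 0 0" --pt "0 -0.004 0 0 0 0"

```text
clock: 13.28
ee_pos: [0.4663, 0.313, 0.1608]
tool_rot: [-0.0, 0.954, 0.3, 0.0]
force: [-0.4, 0.6, -2.3]
finger_gap: 0.413
finger_force: 33.0
```

```bash
python3 k.py w7 && python3 -c "
from bench import robot; print(robot.sign_off())"
```

```text
brass 0.94 6710 [0.5406 0.3639 0.1583] [0.0294 0.0295 0.0079] 0.16036752397023493
tilt [-0.008 -0.004]
bowl [0.5469 0.3322 0.1606] [0.1   0.118 0.189]
bowl wrist 7434 [0.541  0.3642 0.0722] [0.108 0.109 0.012]
circle [0.5413 0.364 ] 0.0497
the job is handed in; nothing more can be done
None
```

I handed the job in with the brass ring held upright in the tongs, within about 1 mm of the bowl's centre and about 50 mm above the rim, after roughly 14 s on the robot's clock; the result has not been reported back.

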